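# Push the bread case window up to its mark

## Task

With your fingertips, push the sliding glass window of the bread case up from beneath its steel lip until the red pointer at the lip's end is level with the middle of the red mark on the upright, then take your hand away and leave the window standing there. Only push from below: do not grip the lip or touch its black top strip or its pointer, and leave the mug, the jar and the spatula where they are.

Things in the scene. Friction and masses are not known exactly. Their poses are not given: they have to be found in the camera images.
- case: White bread case, fixed, back open. Origin on the counter under the middle of the window; x points away from the robot into the case, y left along the window. Base 440 mm wide, 96 high, its front at x = -15 mm. Two 30 mm uprights at y = +-205 mm, 480 high, joined at the top; the window, 368 mm wide, slides up between them (front x = -8 mm). Brass counterweight at the left, sinks as it rises.
- sash (a joint): Height of the window above its shut position, m: 0 shut, 0.2 at its upper stop; it starts 0 to 0.05 m open. The counterweight carries its 0.8 kg, so pushing it up takes only about 2 to 5 N and it stays where it is left.
- lip: Flat steel lip at the window's foot, rises with it: 42 mm deep (x 0 to 42), 180 wide (y +-90), 8 thick. Origin: middle of its outer (robot side) lower edge, 50 mm in front of the window's plane, 105 mm above the counter when shut; axes as the case's. Free space below, to the base's front at x = 35. Fingers slanting forward and down, put under the outer edge and moved straight up, carry it up.
- lip_top: Black strip (26 x 170 x 3 mm) on the lip's upper face, 14 mm back from its outer edge, together with the red pointer, a flat tongue (12 mm wide, 4 thick) standing out to the right from the lip's right end. Not to be touched. Same origin and axes as the lip.
- pointer (a point): Tip of the red pointer, at the middle of its thickness: 4 mm above the lip's underside, 164 mm to the right (-y) of the lip's middle, 20 mm in front of the window's plane. It rises with the window.
- mark: Red clip on the front of the right upright that marks the height, fixed for the run: 30 mm deep (x), 36 mm wide (y), 16 mm high. Origin at its centre; its height above the counter differs from run to run (195 to 295 mm). It stands to the right of the pointer's path, 14 to 16 mm beyond the pointer's tip, and does not block it.
- mug: Blue mug, loose, 76 mm across and 90 mm high with a handle at its +y side, standing on the counter in front of the case to one side of the lip. Origin at the centre of its underside.
- jar: Amber jar with a red cap, loose, 70 mm across and 110 mm high, on the counter in front of the case on the other side. Origin at the centre of its underside.
- spatula: Spatula with red handle, loose, lying flat on the counter between the robot and the case, roughly along the lip; 280 mm long, 20 mm high at most. Origin at the middle of its underside. Its x axis runs along it from handle to blade.

How it is judged:
By the outcome, as a careful person would: the job done as asked, in the order asked, and still so for the second after the job is handed in, with the robot touching nothing.
It also fails if it takes over 42 s, if anything falls off the work surface, if the arm or the gripper's body presses on something with over 40 N, if the wrist force passes 120 N, or if a joint passes its speed limit or range.

## Robot

A 7-joint arm with a two-finger parallel gripper is mounted at the origin on the work surface. World frame = base frame: x ahead of the robot, y to its left, z up, the work surface at z = 0. Lengths are in m, angles in rad, forces in N, time in s.
With the tool pointing down it reaches from about 0.35 to 0.9 m from the base axis. Payload 8.1 kg.
Tool frame: the origin (TCP) lies at the very end of the fingers, on their centre line; the grasp point (between the pads) lies 19 mm behind it; z points along the fingers, y is the line along which they close (so a half turn about z gives the same grasp; the last joint's range is limited). The gripper opens to 85 mm and grips with 20 to 120 N. Pads are 22 mm wide; open, the fingers measure 114 mm over their backs; the gripper's body (76 mm by 85 mm) begins 54 mm behind the grasp point. The pads swing forward as they close: fully open they stand 13 mm farther back than shut.
Start: joints at [1.227, 0.434, 0.025, 1.573, -0.012, 1.134, -0.075], TCP at [0.149, -0.607, 0.231] pointing down, gripper open.
Joint ranges: [-2.62, 2.62], [-0.44, 2.09], [-1.27, 1.32], [0.08, 2.57], [-1.32, 4.46], [0.12, 2], [-2.74, 2.74]. Speed limits (rad/s): [2.22, 2.22, 3.01, 3.01, 3.14, 3.14, 3.14].

## Interface

Orientations are given as a unit quaternion [x, y, z, w].
In Python, from bench import * gives the robot as it stands.
- The arm moves only by the tool play_rows, never from a script. Its argument "deltas" is a list of rows, each an object with "dp": the shift along the tool's x, y, z in cm, a list of three; "spin": the turn about the tool's z in degrees. A call has exactly 10 rows; each row is the pose to reach, as a shift and turn from the pose commanded when the call began, along the tool's axes at that moment; what a row does not reach only later rows make up. A row lasts 1/12 s, in which the tool goes at most 41.7 mm and 7.16 degrees, less where a joint would pass 70% of its speed; a pose out of reach is approached as far as the arm can. A call with a gripper value outside its range is refused whole. "fingers" is the finger opening in cm, from 0 to 8.54, set as the call begins (left out, the last holds). The fingers move at their own pace and stop on an object; the grip force is fixed at half the most. Time passes only in rows, so rows that repeat a pose let the fingers close, or fill a call up. It gives the time, the measured TCP pose, the force, the opening and the grip force at its end, in the units of the state.
- observe(): the state, without advancing time (a new reading comes with each control period).
- capture(name): name is "scene" or "side" or "wrist"; returns (picture, depth): 400x640x3 uint8, blue, green, red; 400x640 float32, m along the optical axis (not along the pixel's ray), 0 where there is no reading.
- camera_info(name): a dict with "fovy" (degrees; the focal length in pixels is half the picture's height over the tangent of half this angle, whatever the lens; pixels are square), "cx", "cy" (the principal point, pixels), "cam_to_world" (4x4, takes a point from camera to world coordinates). Camera axes: x right, y up, looking along -z (the intrinsics and any distortion apply to the point x, -y, -z); pixel columns grow to the right and rows downward; lengths in m; the calibration is good to about 2 mm. The wrist camera is an equidistant fisheye: a pixel r from the principal point sees the ray r / f radians off the axis. A picture is of the moment at which its call begins: read the wrist's pose just before it. camera_info takes no time and is no camera call; for the wrist camera it gives the pose at the moment of the call.
- close_job(): hands the job in; it is judged then, once.
Trained networks look in the newest picture that a camera, given by its name, has taken for a name from the list of things; names that differ only in an ending like _2 or _b are one class to them, and where a whole thing is asked for, a point or a joint stands for the part that bears it (a point fixed in the world has none). Each returns a list of dicts, best first, with "score" (0 to 1); they miss things now and then, are a little off and sometimes report something else, mostly with a low value. They report only what shows in the picture. A call takes as long as a camera call.
- regions_of(camera, query): "pixels" (400x640 bool, what is visible of it) and "bbox" ([left, top, right, bottom] in pixels, round what is visible of it).
The state is a dict: "time": time; "qpos": joint angles; "dq": joint speeds; "joint_torque": joint torques, N m; "ee_pos": TCP position; "ee_rot": TCP orientation; "contact_force": force on the tool from outside, world axes, zero at the start; "moment": the same for the moment, N m; "width": finger opening in m; "grasp_force": force on a finger pad.
Only numpy, scipy, OpenCV 4.12 (cv2) and the standard library are available. Lean on these libraries where they do the work, as an engineer would, in place of code of your own. Each camera call takes 0.05 s, during which the arm holds its last target. There are 200 camera calls.

## Working session

There is one attempt and no reset: what is moved stays moved. The work goes in short steps, Python scripts to look and compute and a tool call to move; the robot and the scene stay as the last step left them, time stands still between calls to the robot, and variables do not carry over. Pictures are saved under pics/ and viewed, at most 10 in all, crops included, and the job is handed in when it is done.

Besides the shell and the picture viewer there is one more tool, called after "Emit:" in YAML: its name, and indented under it one key for each argument. play_rows: Moves the arm, as the interface text tells. Its arguments: {"type":"object","properties":{"deltas":{"type":"array","items":{"type":"object","properties":{"dp":{"type":"array","items":{"type":"number"}},"spin":{"type":"number"}}}},"fingers":{"type":"number"}},"required":["deltas"]}

```bash
mkdir -p pics; cat > h.py <<'E'
from bench import *
import numpy as np, cv2
from scipy.spatial.transform import Rotation as R
def ray(cam,u,v,info=None):
    i=info or camera_info(cam); f=200/np.tan(np.radians(i["fovy"]/2))
    return np.stack([(np.asarray(u)-i["cx"])/f,-(np.asarray(v)-i["cy"])/f,-np.ones(np.shape(u))],-1),np.array(i["cam_to_world"])
def pts(cam,depth,mask):
    v,u=np.nonzero(mask&(depth>0)); d,T=ray(cam,u,v)
    p=d*depth[v,u][:,None]; return p@T[:3,:3].T+T[:3,3]
E
python3 - <<'E'
from h import *
s=observe();print(s)
for c in ("scene","side"):
    im,d=capture(c); cv2.imwrite(f"pics/{c}0.png",im); np.save(f"{c}_d.npy",d)
    i=camera_info(c);print(c,{k:np.round(v,3).tolist() for k,v in i.items() if k!='name' and not isinstance(v,str)})
    for q in ("case","lip","lip_top","pointer","mark","mug","jar","spatula"):
        for r in regions_of(c,q)[:2]:
            m=r["pixels"];p=pts(c,d,m)
            if len(p): print(c,q,round(r["score"],2),r["bbox"],m.sum(),"med",np.round(np.median(p,0),3),"lo",np.round(np.percentile(p,3,0),3),"hi",np.round(np.percentile(p,97,0),3))
E
```

```text
{'time': 0.0, 'qpos': array([ 1.22740711,  0.43523477,  0.02493501,  1.57406907, -0.01163831,
        1.13397844, -0.07507992]), 'dq': array([-5.45781609e-04, -1.58983424e-03, -6.61598999e-04, -1.55952455e-03,
       -1.46643256e-04, -7.57515265e-05, -5.64085031e-04]), 'joint_torque': array([-2.42489386e-04, -6.70466208e+01,  1.02441821e+00, -3.16206729e+01,
        1.52597349e-02,  1.27779949e-02,  5.45062619e-06]), 'ee_pos': array([ 0.14890757, -0.60650168,  0.23052902]), 'ee_rot': array([ 9.92762898e-01,  1.20088431e-01, -1.37484824e-04, -7.60209260e-04]), 'contact_force': array([-0.65292993, -0.37407357, -0.55640372]), 'moment': array([-0.02421228, -0.01570612,  0.00406305]), 'grasp_force': 0.0, 'width': 0.08557321276402774}
scene {'fovy': 55.638, 'cx': 317.198, 'cy': 208.459, 'cam_to_world': [[0.994, -0.107, 0.037, 0.563], [0.114, 0.941, -0.318, -0.208], [-0.001, 0.321, 0.947, 0.955], [0.0, 0.0, 0.0, 1.0]]}
scene case 0.59 [318.8, 0.0, 488.4, 305.7] 34388 med [0.701 0.062 0.289] lo [ 0.568 -0.097  0.097] hi [0.836 0.303 0.506]
scene lip 0.85 [318.0, 157.1, 343.5, 227.8] 837 med 
[... 1543 characters left out ...]
] 1719 med [0.564 0.119 0.121] lo [ 0.543 -0.014  0.113] hi [0.585 0.211 0.126]
side lip_top 0.56 [260.8, 161.1, 331.5, 250.5] 1134 med [0.569 0.113 0.122] lo [ 0.556 -0.023  0.115] hi [0.586 0.205 0.126]
side mark 0.59 [330.4, 110.1, 354.0, 132.6] 303 med [ 0.549 -0.065  0.285] lo [ 0.535 -0.085  0.269] hi [ 0.566 -0.051  0.288]
side mug 0.76 [251.8, 305.0, 288.0, 357.7] 1225 med [0.497 0.346 0.009] lo [0.459 0.31  0.001] hi [0.529 0.398 0.092]
side jar 0.62 [344.3, 151.9, 376.9, 192.9] 974 med [ 0.492 -0.059  0.107] lo [ 0.463 -0.098  0.008] hi [ 0.524 -0.039  0.114]
side spatula 0.67 [320.6, 251.6, 384.9, 364.0] 1607 med [0.346 0.275 0.005] lo [ 0.315  0.077 -0.   ] hi [0.373 0.334 0.022]
```

```bash
cat > kin.py <<'E'
import numpy as np
from scipy.optimize import least_squares
from scipy.spatial.transform import Rotation as R
lo=np.array([-2.62,-.44,-1.27,.08,-1.32,.12,-2.74]);hi=np.array([2.62,2.09,1.32,2.57,4.46,2,2.74])
# xArm7 modified DH
AL=[0,-np.pi/2,np.pi/2,np.pi/2,np.pi/2,np.pi/2,-np.pi/2];A=[0,0,0,.0525,.0775,0,.076];D=[.267,0,.293,0,.3425,0,.097]
def fk(q,tool=.172):
    T=np.eye(4)
    for al,a,d,t in zip(AL,A,D,q):
        c,s,ca,sa=np.cos(t),np.sin(t),np.cos(al),np.sin(al)
        T=T@np.array([[c,-s,0,a],[s*ca,c*ca,-sa,-d*sa],[s*sa,c*sa,ca,d*ca],[0,0,0,1]])
    T[:3,3]+=T[:3,2]*tool
    return T
E
python3 - <<'E'
from kin import *
q=[1.22740711,  0.43523477,  0.02493501,  1.57406907, -0.01163831,1.13397844, -0.07507992]
print(fk(q,0).round(3), "want .149 -.6065 .2305")
E
```

```text
[[ 0.239  0.971  0.002  0.188]
 [ 0.971 -0.239  0.005  0.56 ]
 [ 0.005  0.    -1.     0.341]
 [ 0.     0.     0.     1.   ]] want .149 -.6065 .2305
```

View pics/scene0.png

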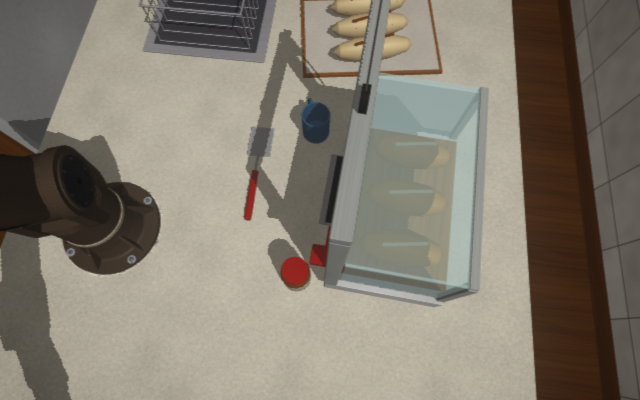

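View pics/side0.png

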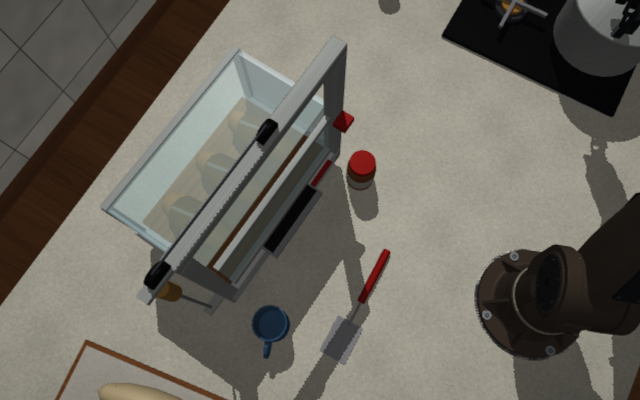

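Emit:
play_rows:
  deltas:
    - {"dp":[2.4,-2.6,-1]}
    - {"dp":[4.8,-5.2,-2]}
    - {"dp":[7.2,-7.8,-3]}
    - {"dp":[9.6,-10.4,-4]}
    - {"dp":[12,-13,-5]}
    - {"dp":[14.4,-15.6,-6]}
    - {"dp":[16.8,-18.2,-7]}
    - {"dp":[19.2,-20.8,-8]}
    - {"dp":[21.6,-23.4,-9]}
    - {"dp":[24,-26,-10]}
  fingers: 0

```text
invalid input
```

```bash
cat > log.py <<'E'
from h import *
s=observe(); r=R.from_quat(s["ee_rot"]); m=r.as_matrix()
print("t",round(s["time"],2),"q",s["qpos"].round(3),"p",s["ee_pos"].round(4),"x",m[:,0].round(3),"z",m[:,2].round(3),"tilt",np.degrees(np.arccos(-m[2,2])).round(2),"F",s["contact_force"].round(1),"w",round(s["width"],3))
with open("log.txt","a") as f: f.write(repr([s["qpos"].tolist(),s["ee_pos"].tolist(),s["ee_rot"].tolist()])+"\n")
E
python3 log.py
```

```text
t 0.9 q [ 1.227  0.434  0.025  1.573 -0.012  1.134 -0.075] p [ 0.1491 -0.607   0.2314] x [ 0.971  0.238 -0.   ] z [ 0. -0. -1.] tilt 0.0 F [-0.1  0.1  0.7] w 0.086
```

Emit:
play_rows:
  deltas:
    - {"dp":[1.7,-3.7,0]}
    - {"dp":[3.4,-7.4,0]}
    - {"dp":[5.1,-11.1,0]}
    - {"dp":[6.8,-14.8,0]}
    - {"dp":[8.5,-18.5,0]}
    - {"dp":[10.2,-22.2,0]}
    - {"dp":[11.9,-25.9,0]}
    - {"dp":[13.6,-29.6,0]}
    - {"dp":[15.3,-33.3,0]}
    - {"dp":[17,-37,0]}

```text
invalid input
```

```bash
python3 log.py
```

```text
t 0.9 q [ 1.227  0.434  0.025  1.573 -0.012  1.134 -0.075] p [ 0.1491 -0.607   0.2314] x [ 0.971  0.238 -0.   ] z [ 0. -0. -1.] tilt 0.0 F [-0.1  0.1  0.7] w 0.086
```

Emit:
play_rows:
  deltas:
    - {"dp":[2.4,-2.6,-1],"spin":0}
    - {"dp":[4.8,-5.2,-2],"spin":0}
    - {"dp":[7.2,-7.8,-3],"spin":0}
    - {"dp":[9.6,-10.4,-4],"spin":0}
    - {"dp":[12,-13,-5],"spin":0}
    - {"dp":[14.4,-15.6,-6],"spin":0}
    - {"dp":[16.8,-18.2,-7],"spin":0}
    - {"dp":[19.2,-20.8,-8],"spin":0}
    - {"dp":[21.6,-23.4,-9],"spin":0}
    - {"dp":[24,-26,-10],"spin":0}
  fingers: 0

```text
time: 1.73
ee_pos: [0.3205, -0.2956, 0.3321]
ee_rot: [0.993, 0.12, 0.0, 0.0]
contact_force: [1.4, 0.4, 0.0]
width: 0.0001
grasp_force: 0.0
```

```bash
python3 log.py
```

```text
t 1.73 q [ 0.8    0.058 -0.187  1.825  0.012  1.26  -0.721] p [ 0.3205 -0.2956  0.3321] x [0.971 0.238 0.   ] z [ 0.    -0.001 -1.   ] tilt 0.04 F [1.4 0.4 0. ] w 0.0
```

Emit:
play_rows:
  deltas:
    - {"dp":[1.7,-3.7,-1],"spin":0}
    - {"dp":[3.4,-7.4,-2],"spin":0}
    - {"dp":[5.1,-11.1,-3],"spin":0}
    - {"dp":[6.8,-14.8,-4],"spin":0}
    - {"dp":[8.5,-18.5,-5],"spin":0}
    - {"dp":[10.2,-22.2,-6],"spin":0}
    - {"dp":[11.9,-25.9,-7],"spin":0}
    - {"dp":[13.6,-29.6,-8],"spin":0}
    - {"dp":[15.3,-33.3,-9],"spin":0}
    - {"dp":[17,-37,-10],"spin":0}

```text
time: 2.57
ee_pos: [0.3962, 0.1021, 0.4316]
ee_rot: [0.993, 0.12, 0.001, 0.0]
contact_force: [1.3, -1.2, 0.1]
width: -0.0001
grasp_force: 0.0
```

```bash
python3 log.py
```

```text
t 2.57 q [ 0.347  0.008 -0.716  1.64   0.006  1.494 -1.7  ] p [0.3962 0.1021 0.4316] x [0.971 0.238 0.001] z [ 0.001 -0.    -1.   ] tilt 0.09 F [ 1.3 -1.2  0.1] w -0.0
```

Emit:
play_rows:
  deltas:
    - {"dp":[0,0,-4],"spin":0}
    - {"dp":[0,0,-8],"spin":0}
    - {"dp":[0,0,-12],"spin":0}
    - {"dp":[0,0,-16],"spin":0}
    - {"dp":[0,0,-20],"spin":0}
    - {"dp":[0,0,-24],"spin":0}
    - {"dp":[0,0,-28],"spin":0}
    - {"dp":[0,0,-32],"spin":0}
    - {"dp":[0,0,-36],"spin":0}
    - {"dp":[0,0,-40],"spin":0}

```text
time: 3.4
ee_pos: [0.3981, 0.1023, 0.6486]
ee_rot: [0.993, 0.12, 0.011, 0.001]
contact_force: [0.6, -0.6, -0.8]
width: 0.0001
grasp_force: 0.0
```

```bash
python3 log.py
```

```text
t 3.4 q [-0.373  0.026 -0.017  1.098  0.009  1.997 -1.716] p [0.3981 0.1023 0.6486] x [0.971 0.238 0.021] z [ 0.022  0.    -1.   ] tilt 1.26 F [ 0.6 -0.6 -0.8] w 0.0
```

Emit:
play_rows:
  deltas:
    - {"dp":[0,0,0],"spin":0}
    - {"dp":[0,0,1],"spin":0}
    - {"dp":[0,0,2],"spin":0}
    - {"dp":[0,0,3],"spin":0}
    - {"dp":[0,0,4],"spin":0}
    - {"dp":[0,0,5],"spin":0}
    - {"dp":[0,0,6],"spin":0}
    - {"dp":[0,0,7],"spin":0}
    - {"dp":[0,0,8],"spin":0}
    - {"dp":[0,0,8],"spin":0}

```text
time: 4.23
ee_pos: [0.3993, 0.1021, 0.5667]
ee_rot: [0.993, 0.12, 0.009, 0.002]
contact_force: [-1.0, 0.6, -0.3]
width: 0.0
grasp_force: 0.0
```

```bash
python3 log.py
```

```text
t 4.23 q [-0.35  -0.021 -0.037  1.349  0.008  1.796 -1.715] p [0.3993 0.1021 0.5667] x [0.971 0.238 0.018] z [ 0.019 -0.001 -1.   ] tilt 1.1 F [-1.   0.6 -0.3] w 0.0
```

Emit:
play_rows:
  deltas:
    - {"dp":[0,0,-150],"spin":0}
    - {"dp":[0,0,-150],"spin":0}
    - {"dp":[0,0,-150],"spin":0}
    - {"dp":[0,0,-150],"spin":0}
    - {"dp":[0,0,-150],"spin":0}
    - {"dp":[0,0,-150],"spin":0}
    - {"dp":[0,0,-150],"spin":0}
    - {"dp":[0,0,-150],"spin":0}
    - {"dp":[0,0,-150],"spin":0}
    - {"dp":[0,0,-150],"spin":0}

```text
time: 5.07
ee_pos: [0.3987, 0.1027, 0.6683]
ee_rot: [0.992, 0.12, 0.032, -0.004]
contact_force: [-0.3, 0.2, 0.1]
width: 0.0003
grasp_force: 0.0
```

```bash
python3 log.py
```

```text
t 5.07 q [-0.556  0.004  0.169  1.071  0.009  2.002 -1.714] p [0.3987 0.1027 0.6683] x [0.969 0.237 0.065] z [ 0.063  0.017 -0.998] tilt 3.75 F [-0.3  0.2  0.1] w 0.0
```

Emit:
play_rows:
  deltas:
    - {"dp":[0,0,-150],"spin":0}
    - {"dp":[0,0,-150],"spin":0}
    - {"dp":[0,0,-150],"spin":0}
    - {"dp":[0,0,-150],"spin":0}
    - {"dp":[0,0,-150],"spin":0}
    - {"dp":[0,0,-150],"spin":0}
    - {"dp":[0,0,-150],"spin":0}
    - {"dp":[0,0,-150],"spin":0}
    - {"dp":[0,0,-150],"spin":0}
    - {"dp":[0,0,-150],"spin":0}

```text
time: 5.9
ee_pos: [0.3815, 0.0962, 0.6875]
ee_rot: [0.991, 0.12, 0.055, -0.01]
contact_force: [-0.7, -0.3, -0.4]
width: 0.0
grasp_force: 0.0
```

```bash
python3 log.py
```

```text
t 5.9 q [-0.003 -0.007 -0.376  1.034  0.006  2.002 -1.706] p [0.3815 0.0962 0.6875] x [0.965 0.237 0.112] z [ 0.107  0.034 -0.994] tilt 6.46 F [-0.7 -0.3 -0.4] w 0.0
```

Emit:
play_rows:
  deltas:
    - {"dp":[0,0,-150],"spin":0}
    - {"dp":[0,0,-150],"spin":0}
    - {"dp":[0,0,-150],"spin":0}
    - {"dp":[0,0,-150],"spin":0}
    - {"dp":[0,0,-150],"spin":0}
    - {"dp":[0,0,-150],"spin":0}
    - {"dp":[0,0,-150],"spin":0}
    - {"dp":[0,0,-150],"spin":0}
    - {"dp":[0,0,-150],"spin":0}
    - {"dp":[0,0,-150],"spin":0}

```text
time: 6.73
ee_pos: [0.3574, 0.0874, 0.7069]
ee_rot: [0.99, 0.119, 0.079, -0.014]
contact_force: [1.1, -0.3, 0.2]
width: 0.0001
grasp_force: 0.0
```

Emit:
play_rows:
  deltas:
    - {"dp":[0,0,-150],"spin":0}
    - {"dp":[0,0,-150],"spin":0}
    - {"dp":[0,0,-150],"spin":0}
    - {"dp":[0,0,-150],"spin":0}
    - {"dp":[0,0,-150],"spin":0}
    - {"dp":[0,0,-150],"spin":0}
    - {"dp":[0,0,-150],"spin":0}
    - {"dp":[0,0,-150],"spin":0}
    - {"dp":[0,0,-150],"spin":0}
    - {"dp":[0,0,-150],"spin":0}

```text
time: 7.57
ee_pos: [0.3419, 0.0832, 0.7245]
ee_rot: [0.987, 0.119, 0.102, -0.017]
contact_force: [1.2, -0.4, -1.0]
width: -0.0001
grasp_force: 0.0
```

```bash
python3 log.py; python3 - <<'E'
from h import *
# offline: yaw from lip in first scene picture (upright/lip region), no camera time
im=cv2.imread("pics/scene0.png");d=np.load("scene_d.npy")
m=np.zeros((400,640),bool);m[150:250,300:360]=1
p=pts("scene",d,m);k=(p[:,2]>.108)&(p[:,2]<.135)&(p[:,0]>.5)&(p[:,0]<.6)
q=p[k];print(len(q),"z hist",np.histogram(q[:,2],12))
# front edge per y-bin
for y in np.arange(-.03,.24,.02):
    b=q[abs(q[:,1]-y)<.01]
    if len(b): print(round(y,2),len(b),b.min(0).round(3),b.max(0).round(3),np.median(b[:,2]).round(4))
E
```

```text
t 7.57 q [ 0.456 -0.1   -0.667  1.01  -0.085  2.002 -1.589] p [0.3419 0.0832 0.7245] x [0.951 0.232 0.205] z [ 0.197  0.058 -0.979] tilt 11.84 F [ 1.2 -0.4 -1. ] w -0.0
884 z hist (array([  3,   4,  29,  58, 107, 143, 156, 139, 124,  90,  26,   5]), array([0.11273818, 0.11383102, 0.11492385, 0.11601668, 0.11710951,
       0.11820235, 0.11929518, 0.12038801, 0.12148084, 0.12257368,
       0.12366651, 0.12475934, 0.12585217]))
-0.01 11 [ 0.559 -0.011  0.115] [ 0.563 -0.001  0.118] 0.1169
0.01 17 [0.559 0.001 0.113] [0.564 0.019 0.119] 0.1166
0.03 30 [0.538 0.02  0.113] [0.565 0.04  0.122] 0.1166
0.05 105 [0.538 0.04  0.116] [0.567 0.06  0.125] 0.12
0.07 99 [0.54  0.06  0.116] [0.568 0.08  0.126] 0.1203
0.09 98 [0.541 0.08  0.115] [0.569 0.1   0.124] 0.1205
0.11 94 [0.542 0.1   0.116] [0.57  0.12  0.125] 0.1202
0.13 93 [0.543 0.12  0.116] [0.571 0.14  0.125] 0.1204
0.15 89 [0.545 0.14  0.116] [0.573 0.159 0.124] 0.1204
0.17 95 [0.546 0.16  0.115] [0.574 0.18  0.125] 0.12
0.19 83 [0.548 0.181 0.116] [0.576 0.199 0.124] 0.1201
0.21 70 [0.549 0.2   0.116] [0.576 0.219 0.124] 0.1196
```

Emit:
play_rows:
  deltas:
    - {"dp":[0,0,-150],"spin":2}
    - {"dp":[0,0,-150],"spin":4}
    - {"dp":[0,0,-150],"spin":6}
    - {"dp":[0,0,-150],"spin":8}
    - {"dp":[0,0,-150],"spin":10}
    - {"dp":[0,0,-150],"spin":12}
    - {"dp":[0,0,-150],"spin":14}
    - {"dp":[0,0,-150],"spin":16}
    - {"dp":[0,0,-150],"spin":18}
    - {"dp":[0,0,-150],"spin":18}

```text
time: 8.4
ee_pos: [0.3249, 0.0783, 0.7413]
ee_rot: [0.991, -0.037, 0.12, -0.04]
contact_force: [0.6, -0.2, -0.5]
width: -0.0002
grasp_force: 0.0
```

Emit:
play_rows:
  deltas:
    - {"dp":[0,0,-150],"spin":0}
    - {"dp":[0,0,-150],"spin":0}
    - {"dp":[0,0,-150],"spin":0}
    - {"dp":[0,0,-150],"spin":0}
    - {"dp":[0,0,-150],"spin":0}
    - {"dp":[0,0,-150],"spin":0}
    - {"dp":[0,0,-150],"spin":0}
    - {"dp":[0,0,-150],"spin":0}
    - {"dp":[0,0,-150],"spin":0}
    - {"dp":[0,0,-150],"spin":0}

```text
time: 9.23
ee_pos: [0.3063, 0.0732, 0.7569]
ee_rot: [0.988, -0.037, 0.142, -0.046]
contact_force: [-1.0, -0.1, 0.1]
width: 0.0001
grasp_force: 0.0
```

```bash
python3 log.py
```

```text
t 9.23 q [ 0.163 -0.189 -0.361  1.015 -0.097  2.002 -1.901] p [0.3063 0.0732 0.7569] x [ 0.957 -0.085  0.278] z [ 0.284  0.08  -0.955] tilt 17.19 F [-1.  -0.1  0.1] w 0.0
```

Emit:
play_rows:
  deltas:
    - {"dp":[0,0,-150],"spin":0}
    - {"dp":[0,0,-150],"spin":0}
    - {"dp":[0,0,-150],"spin":0}
    - {"dp":[0,0,-150],"spin":0}
    - {"dp":[0,0,-150],"spin":0}
    - {"dp":[0,0,-150],"spin":0}
    - {"dp":[0,0,-150],"spin":0}
    - {"dp":[0,0,-150],"spin":0}
    - {"dp":[0,0,-150],"spin":0}
    - {"dp":[0,0,-150],"spin":0}

```text
time: 10.07
ee_pos: [0.3108, 0.0764, 0.7765]
ee_rot: [0.984, -0.037, 0.164, -0.052]
contact_force: [-0.7, 0.2, -0.3]
width: 0.0001
grasp_force: 0.0
```

Emit:
play_rows:
  deltas:
    - {"dp":[0,0,-150],"spin":0}
    - {"dp":[0,0,-150],"spin":0}
    - {"dp":[0,0,-150],"spin":0}
    - {"dp":[0,0,-150],"spin":0}
    - {"dp":[0,0,-150],"spin":0}
    - {"dp":[0,0,-150],"spin":0}
    - {"dp":[0,0,-150],"spin":0}
    - {"dp":[0,0,-150],"spin":0}
    - {"dp":[0,0,-150],"spin":0}
    - {"dp":[0,0,-150],"spin":0}

```text
time: 10.9
ee_pos: [0.3147, 0.0821, 0.7959]
ee_rot: [0.98, -0.038, 0.185, -0.057]
contact_force: [-0.8, 0.2, 0.0]
width: 0.0003
grasp_force: 0.0
```

Emit:
play_rows:
  deltas:
    - {"dp":[0,0,-150],"spin":0}
    - {"dp":[0,0,-150],"spin":0}
    - {"dp":[0,0,-150],"spin":0}
    - {"dp":[0,0,-150],"spin":0}
    - {"dp":[0,0,-150],"spin":0}
    - {"dp":[0,0,-150],"spin":0}
    - {"dp":[0,0,-150],"spin":0}
    - {"dp":[0,0,-150],"spin":0}
    - {"dp":[0,0,-150],"spin":0}
    - {"dp":[0,0,-150],"spin":0}

```text
time: 11.73
ee_pos: [0.3174, 0.0914, 0.8153]
ee_rot: [0.976, -0.037, 0.205, -0.063]
contact_force: [-1.6, -0.2, 1.2]
width: -0.0001
grasp_force: 0.0
```

```bash
cat > go.py <<'E'
import sys; from h import *
s=observe(); m=R.from_quat(s["ee_rot"]).as_matrix()
for a in sys.argv[1:]:
    g=np.array(eval(a)); d=g-s["ee_pos"]; print("to",g.round(4),"dp cm",(m.T@d*100).round(2),"dist",np.linalg.norm(d).round(3))
E
python3 log.py; python3 go.py "[.42,.115,.45]" "[.42,.115,.07]"
```

```text
t 11.73 q [ 0.031 -0.17  -0.343  0.867 -0.035  2.002 -1.987] p [0.3174 0.0914 0.8153] x [ 0.913 -0.098  0.396] z [ 0.405  0.108 -0.908] tilt 24.8 F [-1.6 -0.2  1.2] w -0.0
to [0.42  0.115 0.45 ] dp cm [-5.34  2.22 37.57] dist 0.38
to [0.42  0.115 0.07 ] dp cm [-20.39   7.46  72.07] dist 0.753
```

Emit:
play_rows:
  deltas:
    - {"dp":[-0.5,0.2,3.8],"spin":0}
    - {"dp":[-1.1,0.4,7.5],"spin":0}
    - {"dp":[-1.6,0.7,11.3],"spin":0}
    - {"dp":[-2.1,0.9,15],"spin":0}
    - {"dp":[-2.7,1.1,18.8],"spin":0}
    - {"dp":[-3.2,1.3,22.6],"spin":0}
    - {"dp":[-3.7,1.5,26.3],"spin":0}
    - {"dp":[-4.3,1.8,30],"spin":0}
    - {"dp":[-4.8,2,33.8],"spin":0}
    - {"dp":[-5.3,2.2,37.6],"spin":0}

```text
time: 12.57
ee_pos: [0.4203, 0.1153, 0.4482]
ee_rot: [0.976, -0.036, 0.206, -0.063]
contact_force: [1.6, 0.0, 0.4]
width: 0.0003
grasp_force: 0.0
```

```bash
python3 log.py; python3 go.py "[.44,.122,.10]"
```

```text
t 12.57 q [ 0.033 -0.254 -0.345  1.888 -0.068  1.06  -1.945] p [0.4203 0.1153 0.4482] x [ 0.913 -0.097  0.397] z [ 0.406  0.108 -0.908] tilt 24.83 F [1.6 0.  0.4] w 0.0
to [0.44  0.122 0.1  ] dp cm [-12.08   4.04  32.47] dist 0.349
```

Emit:
play_rows:
  deltas:
    - {"dp":[-1.2,0.4,3.2],"spin":0}
    - {"dp":[-2.4,0.8,6.5],"spin":0}
    - {"dp":[-3.6,1.2,9.7],"spin":0}
    - {"dp":[-4.8,1.6,13],"spin":0}
    - {"dp":[-6,2,16.2],"spin":0}
    - {"dp":[-7.2,2.4,19.5],"spin":0}
    - {"dp":[-8.4,2.8,22.7],"spin":0}
    - {"dp":[-9.7,3.2,26],"spin":0}
    - {"dp":[-10.9,3.6,29.2],"spin":0}
    - {"dp":[-12.1,4,32.5],"spin":0}

```text
time: 13.4
ee_pos: [0.4393, 0.1182, 0.1365]
ee_rot: [0.976, -0.04, 0.203, -0.062]
contact_force: [0.0, -0.8, 0.1]
width: 0.0004
grasp_force: 0.0
```

```bash
python3 log.py; python3 go.py "[.46,.122,.072]" "[.525,.122,.072]"; python3 - <<'E'
from h import *
i0,d0=capture("scene"); i1,d1=capture("wrist"); cv2.imwrite("pics/w1.png",i1)
r=regions_of("scene","mark")
for r in r[:1]:
    p=pts("scene",d0,r["pixels"]);t=p[p[:,2]>.26]
    print(r["score"],len(t),np.percentile(t[:,2],[10,25,50,75,90,97]).round(4),np.median(t,0).round(3))
E
```

```text
t 13.4 q [-0.23   0.126 -0.231  2.431  0.593  0.2   -2.665] p [0.4393 0.1182 0.1365] x [ 0.914 -0.102  0.392] z [ 0.402  0.104 -0.91 ] tilt 24.55 F [ 0.  -0.8  0.1] w 0.0
to [0.46  0.122 0.072] dp cm [-0.68  0.4   6.73] dist 0.068
to [0.525 0.122 0.072] dp cm [5.27 0.06 9.35] dist 0.107
0.53 347 [0.2822 0.2831 0.2841 0.285  0.286  0.3948] [ 0.55  -0.071  0.284]
```

View pics/w1.png

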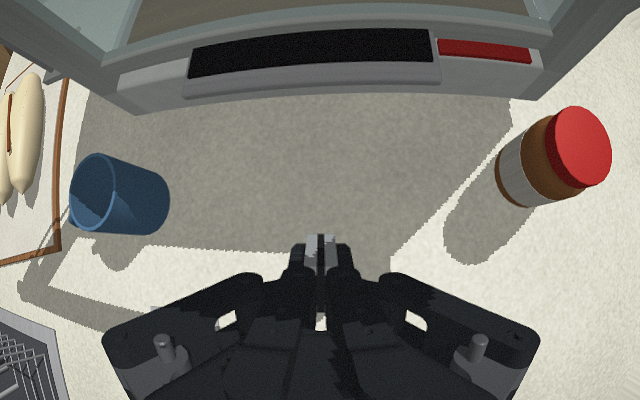

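```bash
python3 go.py "[.50,.122,.136]" "[.505,.122,.105]" "[.51,.122,.075]"
```

```text
to [0.5   0.122 0.136] dp cm [ 5.34 -0.42  2.68] dist 0.06
to [0.505 0.122 0.105] dp cm [ 4.57 -0.02  5.7 ] dist 0.073
to [0.51  0.122 0.075] dp cm [3.85 0.37 8.63] dist 0.095
```

Emit:
play_rows:
  deltas:
    - {"dp":[1.3,-0.1,0.7],"spin":-2}
    - {"dp":[2.7,-0.2,1.3],"spin":-4}
    - {"dp":[4,-0.3,2],"spin":-6}
    - {"dp":[5.3,-0.4,2.7],"spin":-8}
    - {"dp":[5,-0.2,4.2],"spin":-8}
    - {"dp":[4.6,0,5.7],"spin":-8}
    - {"dp":[4.2,0.2,7.1],"spin":-8}
    - {"dp":[3.9,0.4,8.6],"spin":-8}
    - {"dp":[3.9,0.4,8.6],"spin":-8}
    - {"dp":[3.9,0.4,8.6],"spin":-8}

```text
time: 14.38
ee_pos: [0.5158, 0.1201, 0.0881]
ee_rot: [0.978, 0.028, 0.202, -0.047]
contact_force: [-0.1, 0.2, 0.8]
width: 0.0001
grasp_force: 0.0
```

```bash
python3 log.py; python3 go.py "[.525,.122,.075]" "[.537,.122,.078]" "[.537,.122,.1]"
```

```text
t 14.38 q [-0.232  0.331 -0.152  2.322  0.885  0.119 -2.74 ] p [0.5158 0.1201 0.0881] x [0.917 0.036 0.398] z [ 0.392  0.104 -0.914] tilt 23.95 F [-0.1  0.2  0.8] w 0.0
to [0.525 0.122 0.075] dp cm [ 0.33 -0.01  1.58] dist 0.016
to [0.537 0.122 0.078] dp cm [1.55 0.05 1.77] dist 0.024
to [0.537 0.122 0.1  ] dp cm [ 2.43 -0.13 -0.24] dist 0.024
```

```bash
python3 go.py "[.530,.122,.084]" "[.538,.122,.084]"
```

```text
to [0.53  0.122 0.084] dp cm [ 1.15 -0.05  0.95] dist 0.015
to [0.538 0.122 0.084] dp cm [1.88 0.01 1.26] dist 0.023
```

Emit:
play_rows:
  deltas:
    - {"dp":[0.3,0,0.2],"spin":-2}
    - {"dp":[0.6,0,0.5],"spin":-4}
    - {"dp":[0.9,0,0.7],"spin":-6}
    - {"dp":[1.2,0,0.9],"spin":-8}
    - {"dp":[1.4,0,1],"spin":-8}
    - {"dp":[1.6,0,1.1],"spin":-8}
    - {"dp":[1.8,0,1.2],"spin":-8}
    - {"dp":[1.9,0,1.3],"spin":-8}
    - {"dp":[1.9,0,1.3],"spin":-8}
    - {"dp":[1.9,0,1.3],"spin":-8}

```text
time: 15.22
ee_pos: [0.5373, 0.1223, 0.0825]
ee_rot: [0.974, 0.098, 0.204, -0.033]
contact_force: [-0.2, -0.1, -0.1]
width: -0.0004
grasp_force: 0.0
```

```bash
python3 log.py; python3 go.py "[.538,.122,.084]" "[.543,.122,.085]" ; python3 - <<'E'
from h import *
i1,d1=capture("wrist"); cv2.imwrite("pics/w2.png",i1)
i1,d1=capture("side"); cv2.imwrite("pics/s2.png",cv2.resize(i1[120:300,220:400],None,fx=3,fy=3))
E
```

```text
t 15.22 q [-0.17   0.372 -0.214  2.273  0.92   0.145 -2.615] p [0.5373 0.1223 0.0825] x [0.898 0.177 0.403] z [ 0.391  0.103 -0.915] tilt 23.83 F [-0.2 -0.1 -0.1] w -0.0
to [0.538 0.122 0.084] dp cm [ 0.12  0.04 -0.12] dist 0.002
to [0.543 0.122 0.085] dp cm [ 0.61  0.14 -0.01] dist 0.006
```

View pics/w2.png

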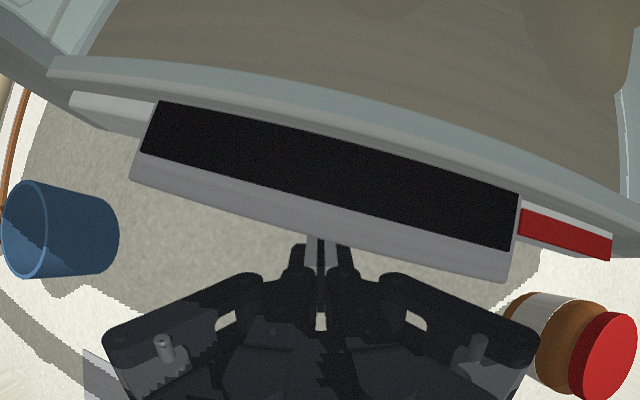

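Emit:
play_rows:
  deltas:
    - {"dp":[0.3,0.05,0],"spin":0}
    - {"dp":[0.6,0.1,0],"spin":0}
    - {"dp":[0.8,0.1,-0.46],"spin":0}
    - {"dp":[1,0.1,-0.92],"spin":0}
    - {"dp":[1.2,0.1,-1.37],"spin":0}
    - {"dp":[1.41,0.1,-1.83],"spin":0}
    - {"dp":[1.61,0.1,-2.29],"spin":0}
    - {"dp":[1.81,0,-2.75],"spin":0}
    - {"dp":[2.01,0,-3.2],"spin":0}
    - {"dp":[2.21,0,-3.66],"spin":0}

```text
time: 16.15
ee_pos: [0.542, 0.1222, 0.1247]
ee_rot: [0.974, 0.098, 0.203, -0.032]
contact_force: [-5.3, 0.4, -2.7]
width: -0.0003
grasp_force: 2.7
```

```bash
python3 log.py; cat > pz.py <<'E'
from h import *
im,d=capture("scene"); im2,d2=capture("side")
for c,dd in (("scene",d),("side",d2)):
    p=pts(c,dd,np.ones((400,640),bool)); I=(im if c=="scene" else im2)[dd>0].astype(int)
    # red pixels: pointer (y -.045..0.03) and mark
    red=(I[:,2]>90)&(I[:,1]<60)&(I[:,0]<60)&(p[:,0]>.53)&(p[:,0]<.6)&(p[:,2]>.09)&(p[:,2]<.35)
    P=p[red&(p[:,1]>-.038)&(p[:,1]<.04)]; M=p[red&(p[:,1]<-.05)&(p[:,1]>-.1)&(p[:,2]>.15)]
    for n,q in (("ptr",P),("mark",M)):
        if len(q)>5: print(c,n,len(q),q.mean(0).round(4),"z pct10/50/90",np.percentile(q[:,2],[10,50,90]).round(4))
E
python3 pz.py; python3 - <<'E'
from h import *
i,d=capture("wrist");cv2.imwrite("pics/w3.png",i)
E
```

```text
t 16.15 q [ 0.053  0.325 -0.473  2.207  0.712  0.294 -2.388] p [0.542  0.1222 0.1247] x [0.898 0.178 0.402] z [ 0.389  0.103 -0.915] tilt 23.73 F [-5.3  0.4 -2.7] w -0.0
scene ptr 48 [0.5611 0.0039 0.1567] z pct10/50/90 [0.1551 0.1565 0.1584]
scene mark 313 [ 0.5489 -0.0699  0.2839] z pct10/50/90 [0.2826 0.2841 0.2854]
side mark 74 [ 0.5432 -0.0768  0.2846] z pct10/50/90 [0.2825 0.2843 0.2868]
```

Emit:
play_rows:
  deltas:
    - {"dp":[0.2,0,-0.46],"spin":0}
    - {"dp":[0.48,0,-1.1],"spin":0}
    - {"dp":[0.84,0,-1.92],"spin":0}
    - {"dp":[1.21,-0.1,-2.75],"spin":0}
    - {"dp":[1.61,-0.1,-3.66],"spin":0}
    - {"dp":[2.01,-0.1,-4.58],"spin":0}
    - {"dp":[2.41,-0.1,-5.49],"spin":0}
    - {"dp":[2.81,-0.2,-6.41],"spin":0}
    - {"dp":[3.1,-0.2,-7.05],"spin":0}
    - {"dp":[3.22,-0.2,-7.32],"spin":0}

```text
time: 17.13
ee_pos: [0.5422, 0.1222, 0.2056]
ee_rot: [0.974, 0.098, 0.204, -0.032]
contact_force: [-5.9, 0.6, -2.6]
width: 0.0001
grasp_force: 3.1
```

```bash
python3 log.py; python3 pz.py;  python3 - <<'E'
from h import *
i,d=capture("wrist");cv2.imwrite("pics/w4.png",i)
E
```

```text
t 17.13 q [ 0.271  0.224 -0.699  2.099  0.426  0.489 -2.096] p [0.5422 0.1222 0.2056] x [0.898 0.178 0.403] z [ 0.39   0.103 -0.915] tilt 23.78 F [-5.9  0.6 -2.6] w 0.0
scene ptr 94 [ 0.5611 -0.0024  0.238 ] z pct10/50/90 [0.2365 0.238  0.2393]
scene mark 312 [ 0.549  -0.0699  0.2838] z pct10/50/90 [0.2826 0.2841 0.2856]
side mark 74 [ 0.5431 -0.0765  0.2853] z pct10/50/90 [0.2827 0.2854 0.2876]
```

View pics/w4.png

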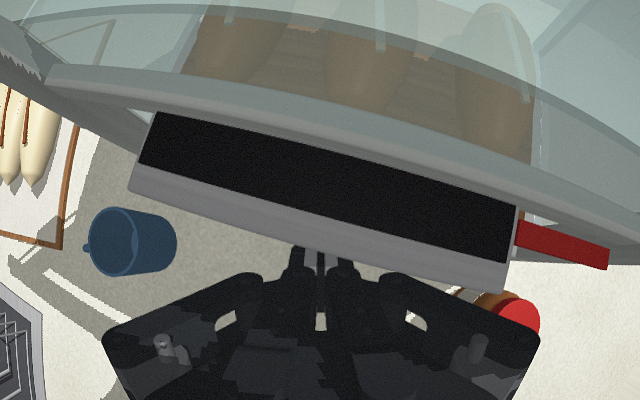

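Emit:
play_rows:
  deltas:
    - {"dp":[0.16,0,-0.37],"spin":0}
    - {"dp":[0.36,0,-0.82],"spin":0}
    - {"dp":[0.56,0,-1.28],"spin":0}
    - {"dp":[0.77,0,-1.74],"spin":0}
    - {"dp":[0.97,0,-2.2],"spin":0}
    - {"dp":[1.17,-0.1,-2.65],"spin":0}
    - {"dp":[1.33,-0.1,-3.02],"spin":0}
    - {"dp":[1.45,-0.1,-3.29],"spin":0}
    - {"dp":[1.52,-0.1,-3.45],"spin":0}
    - {"dp":[1.53,-0.1,-3.48],"spin":0}

```text
time: 18.12
ee_pos: [0.5423, 0.1223, 0.2434]
ee_rot: [0.974, 0.098, 0.204, -0.032]
contact_force: [-6.3, -0.5, -2.6]
width: 0.0003
grasp_force: 3.0
```

```bash
python3 log.py; python3 pz.py; python3 pz.py;  python3 - <<'E'
from h import *
i,d=capture("scene");cv2.imwrite("pics/sc5.png",cv2.resize(i[150:300,240:400],None,fx=4,fy=4,interpolation=cv2.INTER_NEAREST))
E
```

```text
t 18.12 q [ 0.335  0.178 -0.752  2.043  0.321  0.575 -1.989] p [0.5423 0.1223 0.2434] x [0.898 0.178 0.403] z [ 0.39   0.103 -0.915] tilt 23.79 F [-6.3 -0.5 -2.6] w 0.0
scene ptr 116 [ 0.5614 -0.0024  0.2761] z pct10/50/90 [0.2748 0.2762 0.2775]
scene mark 311 [ 0.5489 -0.0698  0.284 ] z pct10/50/90 [0.2824 0.2842 0.2858]
side mark 76 [ 0.5429 -0.0766  0.2848] z pct10/50/90 [0.2826 0.2846 0.2866]
scene ptr 118 [ 0.5614 -0.0022  0.276 ] z pct10/50/90 [0.2747 0.276  0.2772]
scene mark 312 [ 0.5489 -0.0699  0.2837] z pct10/50/90 [0.2823 0.2839 0.2856]
side mark 75 [ 0.543  -0.0765  0.2849] z pct10/50/90 [0.2828 0.2853 0.2866]
```

View pics/sc5.png

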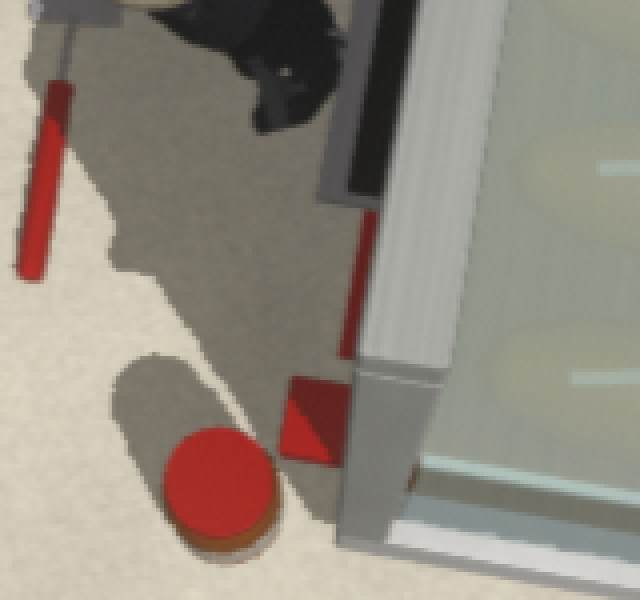

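Emit:
play_rows:
  deltas:
    - {"dp":[0.02,0,-0.05],"spin":0}
    - {"dp":[0.04,0,-0.1],"spin":0}
    - {"dp":[0.06,0,-0.14],"spin":0}
    - {"dp":[0.08,0,-0.18],"spin":0}
    - {"dp":[0.08,0,-0.18],"spin":0}
    - {"dp":[0.08,0,-0.18],"spin":0}
    - {"dp":[0.08,0,-0.18],"spin":0}
    - {"dp":[0.08,0,-0.18],"spin":0}
    - {"dp":[0.08,0,-0.18],"spin":0}
    - {"dp":[0.08,0,-0.18],"spin":0}

```text
time: 19.2
ee_pos: [0.5423, 0.1223, 0.2451]
ee_rot: [0.974, 0.098, 0.204, -0.032]
contact_force: [-6.2, -0.8, -2.0]
width: 0.0001
grasp_force: 3.0
```

```bash
python3 log.py; python3 pz.py; python3 pz.py
```

```text
t 19.2 q [ 0.337  0.176 -0.754  2.04   0.316  0.579 -1.984] p [0.5423 0.1223 0.2451] x [0.898 0.178 0.403] z [ 0.39   0.103 -0.915] tilt 23.78 F [-6.2 -0.8 -2. ] w 0.0
scene ptr 117 [ 0.5614 -0.002   0.2778] z pct10/50/90 [0.2762 0.2779 0.2793]
scene mark 314 [ 0.5489 -0.0698  0.2837] z pct10/50/90 [0.2822 0.2838 0.2853]
side mark 75 [ 0.5431 -0.0767  0.2845] z pct10/50/90 [0.2828 0.2848 0.2864]
scene ptr 117 [ 0.5614 -0.0021  0.2776] z pct10/50/90 [0.2761 0.2776 0.2792]
scene mark 314 [ 0.549  -0.0698  0.2837] z pct10/50/90 [0.2823 0.2839 0.2855]
side mark 76 [ 0.5433 -0.0767  0.2847] z pct10/50/90 [0.2822 0.2849 0.2869]
```

Emit:
play_rows:
  deltas:
    - {"dp":[-0.3,0,0],"spin":0}
    - {"dp":[-0.8,0,0],"spin":0}
    - {"dp":[-1.6,0,0],"spin":0}
    - {"dp":[-2.6,0,0],"spin":0}
    - {"dp":[-3.8,0,0],"spin":0}
    - {"dp":[-5,0,0],"spin":0}
    - {"dp":[-6.4,0,0],"spin":0}
    - {"dp":[-7.8,0,0],"spin":0}
    - {"dp":[-9,0,0],"spin":0}
    - {"dp":[-9.5,0,0],"spin":0}

```text
time: 20.23
ee_pos: [0.4553, 0.105, 0.2056]
ee_rot: [0.974, 0.098, 0.203, -0.032]
contact_force: [-0.6, 0.2, -0.2]
width: -0.0
grasp_force: 0.0
```

```bash
python3 log.py; python3 pz.py; python3 - <<'E'
from h import *
i,d=capture("wrist");cv2.imwrite("pics/w6.png",i)
E
```

```text
t 20.23 q [ 0.404  0.063 -0.789  2.265  0.223  0.429 -1.93 ] p [0.4553 0.105  0.2056] x [0.898 0.178 0.402] z [ 0.39   0.102 -0.915] tilt 23.76 F [-0.6  0.2 -0.2] w -0.0
scene ptr 117 [ 0.5614 -0.0019  0.2776] z pct10/50/90 [0.2762 0.2777 0.2791]
scene mark 312 [ 0.5489 -0.07    0.2838] z pct10/50/90 [0.2821 0.284  0.2856]
side mark 74 [ 0.5432 -0.0767  0.2847] z pct10/50/90 [0.2828 0.2848 0.2866]
```

View pics/w6.png

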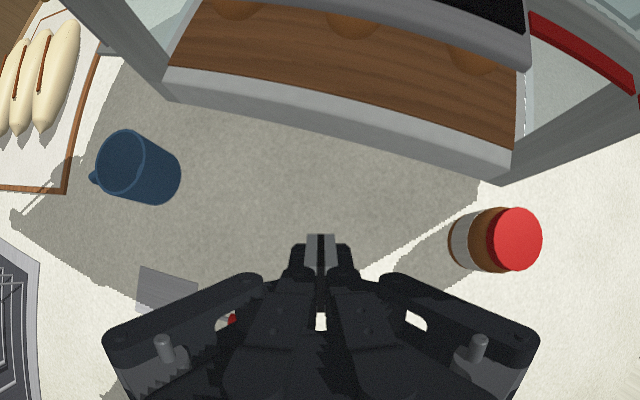

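The window stays up with the fingers clear of it. The pointer's top reads 0.2777 m, and level with the mark's middle would be 0.2778 m. The mug, jar and spatula look undisturbed, so I'm handing in.

```bash
python3 -c "
from bench import *
print(close_job())"
```

```text
the job is handed in; nothing more can be done
None
```

The window is standing with its pointer level with the middle of the red mark to within about 0.5 mm by the scene camera; it was pushed only from below, nothing else was touched, the hand is clear, and I handed the job in just after 20 s.

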